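# Set the mini lathe over to reverse sanding

### The job

Set the lathe over for sanding in reverse. First move its reversing switch from forward to centre off and leave it there for at least a second so that the spindle runs down; with it off, lay the loose tool rest in the tray and take every spring clamp off the wooden rail and clip it over the top edge behind the work, so that each pinches the scoop's plywood back wall and the extraction port's metal plate together. Only when all are on, push the switch across to reverse; do not disturb the other things on the bench.

Things in the scene. Friction and masses are not known exactly. Their poses are not given: they have to be found in the camera images.
- switch_lever (a joint): angle of the reversing switch's lever: -0.70 (at the start down to -0.60) = forward (leans to the box's +y), 0 = centre off (upright), +0.70 = reverse (over 0.6 counts) (leans to the box's -y). Stops at both ends; the lever is stiff (about 3 N at the ball) and stays where it is left. Within 0.2 of upright it is off
- lever_ball (a point): centre of the black ball, 28 mm in diameter, on the lever's end. The lever is an 11 mm rod, 75 mm from its axis to the ball's centre; it turns about the box's x axis
- switch_box: grey reversing switch box, fixed to the bench, 75 mm (x) by 90 mm (y), 66 mm high with a low saddle to 74 mm. Origin under its middle; the lever's axis passes 66 mm above the origin along x
- lathe: mini wood lathe, fixed. Origin on the bench under the spindle axis, which runs along its y at 190 mm height; bed 100 mm wide, top at 90 mm; headstock y 150 to 320, x -65 to 65, 266 mm high; tailstock y -206 to -345 mm, 219 mm high with a small locking lever to 250 mm; a turned pepper mill, 54 mm thick, between centres (y -150 to 108 mm, top at 217 mm)
- port: extraction port, fixed to the lathe: an upright 6 mm metal plate, 270 mm long (y), top at 190 mm, just behind the bed. Origin on the bench under the middle of its front face, front to -x; a duct leaves behind it below 150 mm
- edge (a point): middle of the port plate's top edge, on its front face, where the scoop's back wall meets it. Axes as the port's: y along the edge (scoop and plate overlap from -115 to 115 mm), x away from the robot. The plate takes x 0 to 6 mm, the scoop's wall -6 to 0 mm (at the start up to 1 mm farther out), tops level: a clamp's middle belongs at x = 0
- scoop: loose plywood dust scoop standing on the lathe bed with its back against the port: floor 83 by 240 mm, 6 mm thick back wall 100 mm high at its +x side, low cheeks at the ends. Origin under the middle of its floor, back face at x 41.5 mm. Mass 0.6 kg. It stays where it is
- clamp_rail: fixed upright wooden rail on two feet, 270 mm long (y), 12 mm thick (x), top edge at 120 mm. Origin on the bench under its middle. The spring clamps start on it, about 52 mm apart
- clamp1: sheet-steel spring clamp, 100 g, None if absent. It stands jaws down, handles up, pinching a 12 mm edge. Origin on its pivot pin; z up through the handles, x across the edge (the squeezing direction), y along the edge. The two handles, 20 mm wide (y), end 57 mm above the pin; over both (x) the clamp then measures 54 mm at their ends, 48 mm at 45 mm above the pin
- clamp2: spring clamp like clamp1, None if absent. Squeezed 45 mm above the pin to about 23 mm overall a clamp is fully open against its stop (about 16 N on each handle), the jaws about 33 mm apart; let go, the jaws spring shut with about 12 N
- clamp3: spring clamp like clamp1 and clamp2, None if absent
- clamp4: spring clamp like clamp1 and clamp2, None if absent
- clamp5: spring clamp like clamp1 and clamp2, None if absent
- clamp1_jaw (a point): middle between the clamp's jaw pads, 40 mm below its pin. The rubber pads, 18 mm wide (y), reach from 34 to 46 mm below the pin. The pads' middle must come at least 2 mm below the edge's top; 8 to 20 mm is good
- clamp2_jaw (a point): middle between the jaw pads of clamp2, as for clamp1
- clamp3_jaw (a point): middle between the jaw pads of clamp3, as for clamp1
- clamp4_jaw (a point): middle between the jaw pads of clamp4, as for clamp1
- clamp5_jaw (a point): middle between the jaw pads of clamp5, as for clamp1
- tool_rest: loose steel tool rest, a T lying flat, 16 mm thick: a bar 14 mm (x 5 to 19 mm) by 110 mm (y), and a round post 16 mm in diameter that runs from the bar to x = -60 mm. Origin on its underside near where the post meets the bar; x is opposite to the way the post points. Mass 0.25 kg, balance about x = -2 mm
- tray: fixed open metal tray, outside 240 mm (x) by 170 mm (y) by 35 mm high, walls and floor 4 mm. Origin under its middle
- wax_tin: round brass-coloured tin, 69 mm in diameter, 32 mm high; leave alone
- sanding_block: cork sanding block 65 by 40 by 30 mm; leave alone
- polish: amber bottle 150 mm high, 60 mm in diameter; leave alone

How it is judged:
On the way, in this order (a step that is already met when the one before it is completed fails the run):
1. the switch stands at centre off for a second (value of joint switch_lever between -0.2 and 0.2 rad), for 1 s.
2. with the switch off, the tool rest lies in the tray and every clamp pinches scoop and port together (all of step 1 and x of tool_rest in the frame of tray between -0.115 and 0.115 m and y of tool_rest in the frame of tray between -0.08 and 0.08 m and height (world z) of tool_rest below 0.03 m and linear speed of tool_rest below 0.03 m/s and contact force between each of clamp1, clamp2, clamp3, clamp4, clamp5 and scoop above 1 N and contact force between each of clamp1, clamp2, clamp3, clamp4, clamp5 and port above 1 N and z of each of clamp1_jaw, clamp2_jaw, clamp3_jaw, clamp4_jaw, clamp5_jaw in the frame of edge below -0.002 m), for 0.3 s.
3. the switch is in reverse (value of joint switch_lever above 0.6 rad), for 0.3 s.
At the end, for the whole second after the job is handed in: Switch lever in reverse (over 0.6 rad); tool rest at rest in the tray; every clamp present pinches scoop wall and port plate together (over 1 N on each, pad middle at least 2 mm below the edge) and is at rest; scoop still upright on the bed against the port (value of joint switch_lever above 0.6 rad and x of tool_rest in the frame of tray between -0.115 and 0.115 m and y of tool_rest in the frame of tray between -0.08 and 0.08 m and height (world z) of tool_rest below 0.03 m and linear speed of tool_rest below 0.03 m/s and contact force between each of clamp1, clamp2, clamp3, clamp4, clamp5 and scoop above 1 N and contact force between each of clamp1, clamp2, clamp3, clamp4, clamp5 and port above 1 N and z of each of clamp1_jaw, clamp2_jaw, clamp3_jaw, clamp4_jaw, clamp5_jaw in the frame of edge below -0.002 m and linear speed of each of clamp1, clamp2, clamp3, clamp4, clamp5 below 0.02 m/s and angle between scoop's own z axis and vertical below 0.06 rad and x of scoop in the frame of lathe above 0.005 m); the robot touches nothing.
It fails at once if the switch is thrown to reverse before every clamp is on the scoop's edge (value of joint switch_lever above 0.45 rad and distance between any of clamp1_jaw, clamp2_jaw, clamp3_jaw, clamp4_jaw, clamp5_jaw and edge above 0.16 m).
It fails at once if a clamp is taken while the switch is still in forward (value of joint switch_lever below -0.4 rad and distance of any of clamp1, clamp2, clamp3, clamp4, clamp5 from where it was at the start of the episode above 0.03 m).
It fails at once if something else on the bench is disturbed (distance of any of wax_tin, sanding_block, polish from where it was at the start of the episode above 0.03 m).
Of clamp1, clamp2, clamp3, clamp4, clamp5 only 3 to 5 are there at a start; the rules pass over those that are not, and their reading is None.
At some moment in a run one of tool_rest may be knocked a few centimetres aside while the robot is not near it.
It also fails if it takes over 210 s, if anything falls off the work surface, if the arm or the gripper's body presses on something with over 40 N, if the wrist force passes 120 N, or if a joint passes its speed limit or range.

### The arm

A 7-joint arm with a two-finger parallel gripper is mounted at the origin on the work surface. World frame = base frame: x ahead of the robot, y to its left, z up, the work surface at z = 0. Lengths are in m, angles in rad, forces in N, time in s.
With the tool pointing down it reaches from about 0.4 to 0.85 m from the base axis. Payload 10.4 kg.
Tool frame: the origin (TCP) lies on the centre line of the jaws, within the pads' length; the fingertips stand 22 mm ahead of it and the grasp point (between the pads) lies 3 mm ahead of it (manip.tip_reach is the distance from the TCP to the fingertips, in m); z points along the fingers, y is the line along which they close (so a half turn about z gives the same grasp; the last joint's range is limited). The gripper opens to 85 mm and grips with 20 to 120 N. Pads are 22 mm wide; open, the fingers measure 114 mm over their backs; the gripper's body (76 mm by 85 mm) begins 54 mm behind the grasp point. The pads swing forward as they close: fully open they stand 13 mm farther back than shut.
Start: joints at [1.195, 0.332, -0.065, 1.46, 0.022, 1.35, -0.088], TCP at [0.216, -0.587, 0.253] pointing down, gripper open.
Joint ranges: [-2.6, 2.6], [-0.5, 2.12], [-1.47, 1.34], [0.16, 2.42], [-1.27, 4.41], [0.06, 2.06], [-2.6, 2.6]. Speed limits (rad/s): [2.22, 2.22, 2.79, 2.79, 3.14, 3.14, 3.14].

### API

Orientations are given as a unit quaternion [x, y, z, w].
In Python, from plant import manip gives the robot as it stands.
- The arm moves only by the shell command python3 -m crank 'ROWS' [FORCE]. ROWS is JSON, a list that holds one entry, the list of rows, each a list of 7 numbers: the shift along the tool's x, y, z in units of 30 mm (1.0 is 30 mm), then the turn, a rotation vector about the tool's x, y, z in rad, then the closure, from 0 (fully open) to 1 (shut). A call has 1 to 5 rows; each row shifts and turns the commanded pose from where the row before left it, along the tool's axes as they then stand; what a row does not reach is not made up. A row lasts 1/12 s, in which the tool goes at most 41.7 mm and 7.16 degrees, less where a joint would pass 70% of its speed; a pose out of reach is approached as far as the arm can. A call is refused whole if a number of a shift passes 1 or a number of a turn 0.125, either way. A call with a gripper value outside its range is refused whole. The fingers move at their own pace and stop on an object; FORCE is the grip in N (left out, the last holds). Time passes only in rows, so rows that do not move let the fingers close. It gives the time, the measured TCP pose, the force, the opening and the grip force at its end, in the units of the state.
- manip.sense(): the state, without advancing time (a new reading comes with each control period).
- manip.get_image(name): name is "scene" or "top" or "wrist"; returns the picture (400x640x3 uint8, red, green, blue); there is no depth.
- manip.camera_info(name): a dict with "fx", "fy", "cx", "cy" (pixels), "R" (3x3) and "t" (3): a world point X has camera coordinates R X + t. Camera axes: x right, y down, z forward; pixel columns grow to the right and rows downward; lengths in m; the calibration is good to about 2 mm. A picture is of the moment at which its call begins: read the wrist's pose just before it. camera_info takes no time and is no camera call; for the wrist camera it gives the pose at the moment of the call.
- manip.sign_off(): hands the job in; it is judged then, once.
The state is a dict: "time": time; "joint_pos": joint angles; "dq": joint speeds; "effort": joint torques, N m; "position": TCP position; "eef_rot": TCP orientation; "ft_force": force on the tool from outside, world axes, zero at the start; "wrist_torque": the same for the moment, N m; "finger_gap": finger opening in m; "grasp_force": force on a finger pad.
Only numpy, scipy, OpenCV 4.12 (cv2) and the standard library are available. Lean on these libraries where they do the work, as an engineer would, in place of code of your own. Each camera call takes 0.05 s, during which the arm holds its last target. There are 200 camera calls.

## Working session

There is one attempt and no reset: what is moved stays moved. The work goes in short steps, Python scripts to look and compute and a shell command to move; the robot and the scene stay as the last step left them, time stands still between calls to the robot, and variables do not carry over. Pictures are saved under pics/ and viewed, at most 14 in all, crops included, and the job is handed in when it is done.

```bash
ls; mkdir -p pics; python3 - <<'E'
from plant import manip
import cv2,numpy as np
for n in ("scene","top"):
    cv2.imwrite(f"pics/{n}0.png",manip.get_image(n)[:,:,::-1]); c=manip.camera_info(n); print(n,c)
print(manip.sense())
E
```

```text
pics
scene {'fx': 454.4212997915123, 'fy': 454.4212997915123, 'cx': 321.12809774171524, 'cy': 198.54843919945196, 'R': array([[ 0.76172418,  0.6477461 ,  0.01418708],
       [ 0.46550782, -0.53192632, -0.70735907],
       [-0.45064259,  0.5454167 , -0.70671202]]), 't': array([-0.39246345, -0.15986902,  1.67064626])}
top {'fx': 361.7018754845145, 'fy': 361.7018754845145, 'cx': 322.13007264855406, 'cy': 203.19793253897546, 'R': array([[ 0.0055552 , -0.99998378, -0.00125574],
       [-0.98454476, -0.00524961, -0.17505446],
       [ 0.17504503,  0.0022088 , -0.98455795]]), 't': array([-0.0062507 ,  0.54167564,  1.02426448])}
{'time': 0.1, 'joint_pos': array([ 1.19541627,  0.33279246, -0.06472389,  1.46086339,  0.02160091,
        1.34988173, -0.08850647]), 'dq': array([-5.07308289e-04, -9.27813379e-05,  1.41260899e-03, -1.52718053e-03,
        4.79759937e-04,  4.85324680e-04,  1.00261540e-03]), 'effort': array([ 1.48644202e-03, -6.26748490e+01,  4.88691777e-02, -3.92431140e+01,
        1.61149929e-02,  6.99768163e-03, -3.61986494e-06]), 'position': array([ 0.21584855, -0.58621896,  0.25260276]), 'eef_rot': array([ 9.84480252e-01,  1.75494284e-01, -1.33880468e-04, -6.10155781e-04]), 'ft_force': array([ 0.81304307, -0.74988263, -0.20031817]), 'wrist_torque': array([ 0.0173386 , -0.01132878,  0.00274234]), 'grasp_force': 0.0, 'finger_gap': 0.08562160308117195}
```

View pics/scene0.png

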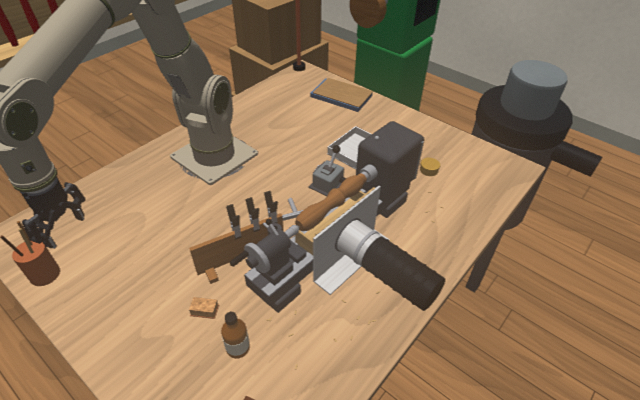

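View pics/top0.png

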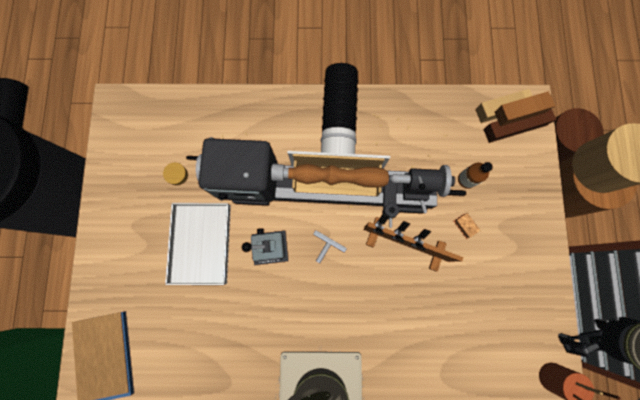

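```bash
cat > h.py <<'E'
from plant import manip
import cv2,numpy as np
from scipy.spatial.transform import Rotation as Ro
def ray(n,u,v,z,c=None):
    c=c or manip.camera_info(n); R,t=np.array(c["R"]),np.array(c["t"]); o=-R.T@t
    d=R.T@np.array([(u-c["cx"])/c["fx"],(v-c["cy"])/c["fy"],1]); return o+d*(z-o[2])/d[2]
def proj(n,X,c=None):
    c=c or manip.camera_info(n); p=c["R"]@np.array(X)+c["t"]; return np.array([c["fx"]*p[0]/p[2]+c["cx"],c["fy"]*p[1]/p[2]+c["cy"]])
def tri(obs):  # [(cam,u,v)]
    A,b=[],[]
    for c,u,v in obs:
        R,t=np.array(c["R"]),np.array(c["t"]); o=-R.T@t
        d=R.T@np.array([(u-c["cx"])/c["fx"],(v-c["cy"])/c["fy"],1]); d/=np.linalg.norm(d); P=np.eye(3)-np.outer(d,d); A.append(P); b.append(P@o)
    return np.linalg.lstsq(np.vstack(A),np.hstack(b),rcond=None)[0]
def crop(src,dst,x0,y0,x1,y1,s):
    i=cv2.imread(src)[y0:y1,x0:x1]; cv2.imwrite(dst,cv2.resize(i,None,fx=s,fy=s,interpolation=cv2.INTER_CUBIC))
def pose():
    s=manip.sense(); return np.array(s["position"]),Ro.from_quat(s["eef_rot"])
def go(target,yaw=None):
    """tool shift (units 30mm) to a world target; yaw = world angle of tool y line, pointing down"""
    p,R=pose(); d=R.inv().apply(np.array(target)-p)/0.03; out=[np.round(d,2)]
    if yaw is not None:
        y=R.as_matrix()[:,1]; a=np.arctan2(y[1],y[0]); e=(yaw-a+np.pi/2)%np.pi-np.pi/2
        # desired: z down, y at a+e
        yy=np.array([np.cos(a+e),np.sin(a+e),0]); zz=np.array([0,0,-1.]); M=np.c_[np.cross(yy,zz),yy,zz]
        out.append(np.round((R.inv()*Ro.from_matrix(M)).as_rotvec(),3))
    s=manip.sense(); print("t",round(s["time"],2),"p",np.round(p,4),"to go",*out,"gap",round(s["finger_gap"],4),"F",np.round(s["ft_force"],1))
E
python3 - <<'E'
from h import *
crop("pics/top0.png","pics/top0c.png",160,120,480,300,2.5)
crop("pics/scene0.png","pics/scene0c.png",180,110,450,310,2.9)
E
```

```text
(no output)
```

View pics/top0c.png

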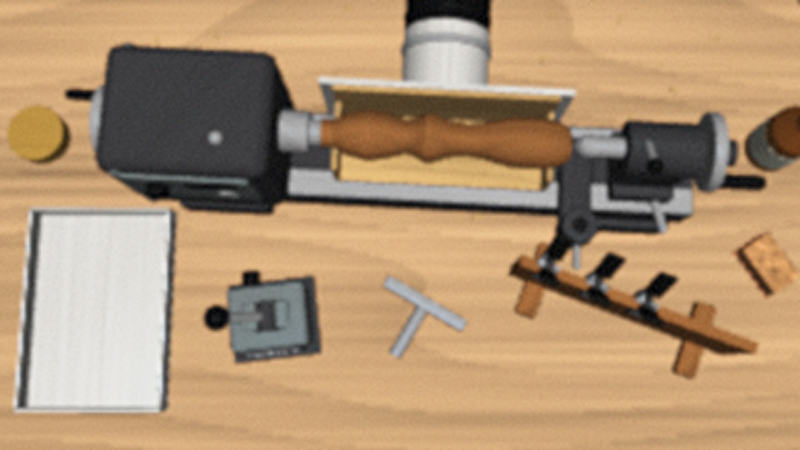

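View pics/scene0c.png

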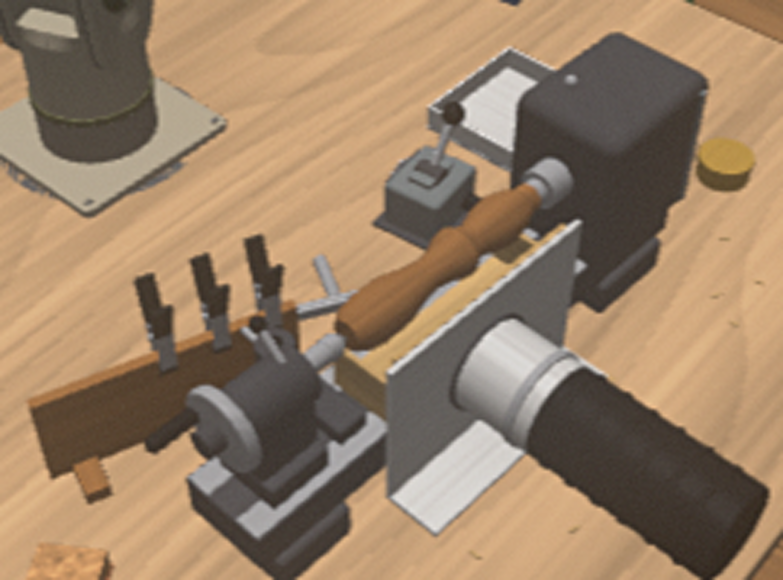

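```bash
python3 - <<'E'
from h import *
T=lambda x,y:(160+x/2.5,120+y/2.5)
S=lambda x,y:(180+x/2.9,110+y/2.9)
ct,cs=manip.camera_info("top"),manip.camera_info("scene")
r=lambda n,x,y,z:print(n,np.round(ray("top",*T(x,y),z),3))
print("ball",tri([(ct,*T(216,317)),(cs,*S(454,113))]))
for x,y in((229,292),(313,279),(321,352),(238,361)): r("boxfoot/top",x,y,.066); 
for x,y in((320,80),(575,92)): r("plate",x,y,.19)
print("plate scene",[np.round(ray("scene",*S(*p),.19),3) for p in((388,372),(580,222))])
for x,y in((514,270),(755,348)): r("rail",x,y,.12)
print("rail scene",[np.round(ray("scene",*S(*p),.12),3) for p in((32,402),(295,302))])
for p in((147,277),(205,258),(257,238)): print("clamp scene",np.round(ray("scene",*S(*p),.2),3))
for x,y in((567,235),(608,262),(663,285)): r("clamp top",x,y,.19)
for x,y in((388,282),(464,326),(396,354)): r("rest",x,y,.016)
for x,y in((32,211),(173,211),(163,410),(17,410)): r("tray",x,y,.035)
for x,y in((577,222),(655,155)): r("banjo",x,y,.15)
E
```

```text
ball [0.40844824 0.20041403 0.12442352]
boxfoot/top [0.44  0.198 0.066]
boxfoot/top [0.455 0.102 0.066]
boxfoot/top [0.372 0.091 0.066]
boxfoot/top [0.362 0.185 0.066]
plate [0.653 0.087 0.19 ]
plate [ 0.641 -0.181  0.19 ]
plate scene [array([ 0.641, -0.181,  0.19 ]), array([0.657, 0.086, 0.19 ])]
rail [ 0.461 -0.122  0.12 ]
rail [ 0.378 -0.38   0.12 ]
rail scene [array([ 0.38 , -0.378,  0.12 ]), array([ 0.474, -0.129,  0.12 ])]
clamp scene [ 0.405 -0.247  0.2  ]
clamp scene [ 0.427 -0.195  0.2  ]
clamp scene [ 0.444 -0.144  0.2  ]
clamp top [ 0.489 -0.169  0.19 ]
clamp top [ 0.462 -0.21   0.19 ]
clamp top [ 0.439 -0.264  0.19 ]
rest [0.457 0.017 0.016]
rest [ 0.405 -0.074  0.016]
rest [0.371 0.007 0.016]
tray [0.538 0.445 0.035]
tray [0.539 0.275 0.035]
tray [0.306 0.275 0.035]
tray [0.305 0.444 0.035]
banjo [ 0.509 -0.187  0.15 ]
banjo [ 0.583 -0.273  0.15 ]
```

```bash
python3 -m crank '[[[0,0,-0.5,0,0,-0.115,0],[0,0,-0.5,0,0,-0.115,0],[0,0,-0.5,0,0,-0.115,0],[0,0,-0.5,0,0,-0.115,0]]]' 40
python3 -m crank '[[[0,0,-0.5,0,0,-0.115,0],[0,0,-0.5,0,0,-0.115,0],[0,0,-0.5,0,0,-0.115,0],[0,0,-0.5,0,0,-0.115,0]]]'
python3 -m crank '[[[0.96,0.14,0,0,0,0,0],[0.96,0.14,0,0,0,0,0],[0.96,0.14,0,0,0,0,0],[0.96,0.14,0,0,0,0,0],[0.96,0.14,0,0,0,0,0]]]'
python3 -m crank '[[[0.96,0.14,0,0,0,0,0],[0.96,0.14,0,0,0,0,0],[0.96,0.14,0,0,0,0,0],[0.96,0.14,0,0,0,0,0],[0.96,0.14,0,0,0,0,0]]]'
python3 -m crank '[[[0.8,0.14,0,0,0,0,0],[0.8,0.14,0,0,0,0,0],[0.8,0.14,0,0,0,0,0],[0,0,0,0,0,0,0]]]'
python3 - <<'E'
from h import *
c=manip.camera_info("wrist"); cv2.imwrite("pics/w1.png",manip.get_image("wrist")[:,:,::-1])
import pickle; pickle.dump(c,open("w1.pkl","wb"))
print(c); go((.4,-.22,.36),-.32); print(manip.sense()["joint_pos"])
E
```

```text
time: 0.43
position: [0.2159, -0.5863, 0.3135]
eef_rot: [0.917, 0.398, -0.0, -0.0]
ft_force: [0.0, -0.0, 0.3]
finger_gap: 0.0852
grasp_force: 0.0
time: 0.77
position: [0.2158, -0.5864, 0.3736]
eef_rot: [0.803, 0.597, 0.0, -0.0]
ft_force: [-0.5, 0.2, -0.6]
finger_gap: 0.0856
grasp_force: 0.0
time: 1.18
position: [0.2787, -0.4536, 0.373]
eef_rot: [0.804, 0.594, -0.0, -0.0]
ft_force: [0.8, 0.0, -0.2]
finger_gap: 0.0854
grasp_force: 0.0
time: 1.6
position: [0.3409, -0.3221, 0.373]
eef_rot: [0.804, 0.594, -0.0, -0.0]
ft_force: [0.5, -0.8, -0.1]
finger_gap: 0.0852
grasp_force: 0.0
time: 1.93
position: [0.3761, -0.2539, 0.3735]
eef_rot: [0.802, 0.597, 0.0, 0.0]
ft_force: [0.0, -0.5, 0.3]
finger_gap: 0.0853
grasp_force: 0.0
{'fx': 340.9008173104279, 'fy': 340.9008173104279, 'cx': 317.8085265996542, 'cy': 193.23873938110358, 'R': array([[ 0.95756446, -0.28821591,  0.00137883],
       [-0.27644895, -0.91709589,  0.28724747],
       [-0.08152477, -0.27543914, -0.95785541]]), 't': array([-0.43340881, -0.2018336 ,  0.45423041])}
t 1.98 p [ 0.3749 -0.2562  0.3734] to go [1.4  0.45 0.45] [0.    0.    0.026] gap 0.0855 F [-1.1 -0.1  1. ]
[ 0.98976276 -0.06777454 -0.4581789   1.65602196 -0.02983019  1.54611727
  0.2396015 ]
```

View pics/w1.png

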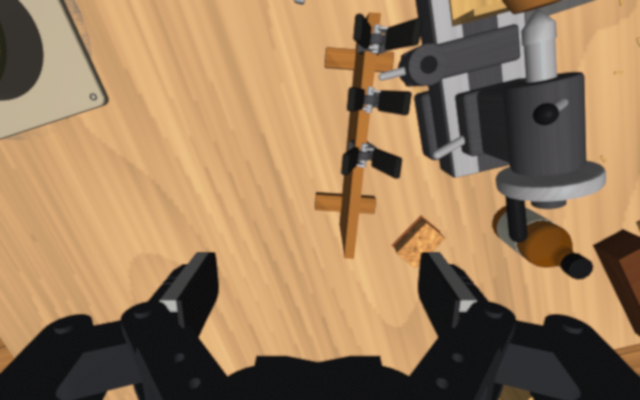

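```bash
python3 -m crank '[[[0,0,0,0,0,-0.1,1],[0,0,0,0,0,-0.1,1],[0,0,0,0,0,-0.1,1],[0,0,0,0,0,-0.1,1]]]' 40
python3 -m crank '[[[0.94,0.14,0,0,0,0,1],[0.94,0.14,0,0,0,0,1],[0.94,0.14,0,0,0,0,1],[0.94,0.14,0,0,0,0,1],[0.94,0.14,0,0,0,0,1]]]'|tail -5 |head -1
python3 -m crank '[[[0.94,0.14,0,0,0,0,1],[0.94,0.14,0,0,0,0,1],[0,0,0,0,0,0,1]]]'
python3 - <<'E'
from h import *
import pickle
c=manip.camera_info("wrist"); cv2.imwrite("pics/w2.png",manip.get_image("wrist")[:,:,::-1]); pickle.dump(c,open("w2.pkl","wb"))
go((.405,.26,.30),.09)
E
```

```text
time: 2.32
position: [0.3732, -0.2593, 0.373]
eef_rot: [0.669, 0.743, -0.0, -0.0]
ft_force: [-0.4, -0.1, 0.8]
finger_gap: 0.0389
grasp_force: 0.0
position: [0.38, -0.1156, 0.3731]
time: 2.98
position: [0.3833, -0.0547, 0.3737]
eef_rot: [0.668, 0.744, 0.0, 0.001]
ft_force: [0.0, 0.7, -0.1]
finger_gap: 0.0001
grasp_force: 0.0
t 3.03 p [ 0.3831 -0.0575  0.3736] to go [10.45  1.84  2.44] [0.    0.001 0.015] gap -0.0001 F [ 0.4  0.6 -0.1]
```

View pics/w2.png

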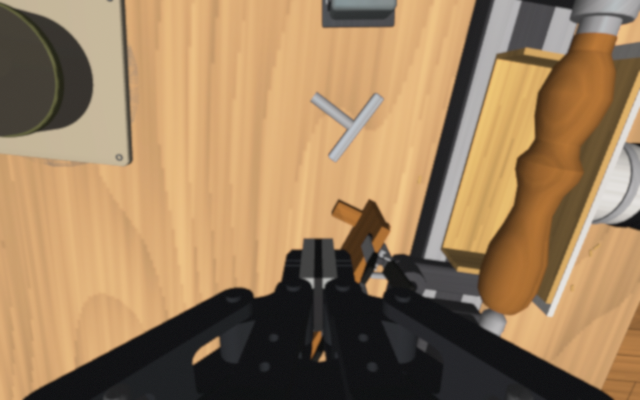

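```bash
python3 -m crank '[[[0.96,0.17,0.1,0,0,0,1],[0.96,0.17,0.1,0,0,0,1],[0.96,0.17,0.1,0,0,0,1],[0.96,0.17,0.1,0,0,0,1],[0.96,0.17,0.1,0,0,0,1]]]'|sed -n 2p
python3 -m crank '[[[0.96,0.17,0.1,0,0,0,1],[0.96,0.17,0.1,0,0,0,1],[0.96,0.17,0.1,0,0,0,1],[0.96,0.17,0.1,0,0,0,1],[0.9,0.17,0.1,0,0,0,1]]]'|sed -n 2p
python3 - <<'E'
from h import *
import pickle
c=pickle.load(open("w2.pkl","rb"))
for n,u,v,z in(("barL",332,157,.016),("barR",379,97,.016),("post",313,97,.016),("base",322,25,.0),("base",394,26,.0)): print(n,np.round(ray("w",u,v,z,c),4))
go((.405,.26,.30),.09)
E
```

```text
position: [0.3939, 0.0866, 0.3582]
position: [0.4053, 0.2309, 0.3435]
barL [ 0.4048 -0.0707  0.016 ]
barR [0.4582 0.0174 0.016 ]
post [0.3696 0.008  0.016 ]
base [0.3719 0.0997 0.    ]
base [0.4664 0.1086 0.    ]
t 3.87 p [0.4053 0.2309 0.3435] to go [0.97 0.08 1.45] [0.002 0.001 0.01 ] gap 0.0001 F [ 0.6 -0.  -0.3]
```

```bash
python3 -m crank '[[[0.4,0,0.9,0,0,0,1],[0,0,0.95,0,0,0,1],[0,0,0.95,0,0,0,1],[0,0,0.95,0,0,0,1],[0,0,0.95,0,0,0,1]]]'|sed -n 2p
python3 -m crank '[[[0,0,0.95,0,0,0,1],[0,0,0.95,0,0,0,1],[0,0,0.35,0,0,0,1],[0,0,0,0,0,0,1]]]'|sed -n 2,4p
python3 -m crank '[[[-0.45,0,0,0,0,0,1],[-0.45,0,0,0,0,0,1],[-0.45,0,0,0,0,0,1],[-0.45,0,0,0,0,0,1],[-0.47,0,0,0,0,0,1]]]'|sed -n 2,4p
python3 -m crank '[[[0,0,0,0,0,0,1]]]'|sed -n 2,4p
python3 - <<'E'
from h import *
p,R=pose(); o=np.array([.413,.153]);yv=np.array([-.09,.996]); print((p[:2]-o)@yv,p,(p[:2]-o)@np.array([.996,.09]))
E
```

```text
position: [0.4043, 0.2412, 0.2005]
position: [0.4027, 0.2412, 0.1325]
eef_rot: [0.67, 0.742, -0.002, -0.001]
ft_force: [-0.1, -0.3, 0.9]
position: [0.4119, 0.176, 0.1372]
eef_rot: [0.67, 0.742, 0.002, 0.001]
ft_force: [-0.9, 4.6, 2.8]
position: [0.4122, 0.1733, 0.1365]
eef_rot: [0.671, 0.741, 0.001, 0.001]
ft_force: [-0.3, -1.3, 0.1]
0.020281171733885613 [0.41215601 0.17328636 0.13652896] 0.000985154538771546
```

```bash
python3 -m crank '[[[0.5,0,0,0,0,0,1],[0.5,0,0,0,0,0,1],[0,0,-0.95,0,0,0,0.5],[0,0,-0.95,0,0,0,0.3],[0,0,-0.95,0,0,0,0]]]'|sed -n 2p
python3 -m crank '[[[0,0,-0.95,0,0,-0.12,0],[-0.2,0,-0.4,0,0,-0.12,0],[0,0,0,0,0,-0.12,0],[0,0,0,0,0,-0.12,0],[0,0,0,0,0,-0.12,0]]]'|sed -n 2p
cat > rest.py <<'E'
from h import *
def rest():
    im=manip.get_image("top"); cv2.imwrite("pics/trest.png",im[:,:,::-1])
    h=cv2.cvtColor(im,cv2.COLOR_RGB2HSV); m=((h[...,1]<60)&(h[...,2]>90)).astype(np.uint8); k=np.zeros_like(m); k[210:285,296:372]=1; m*=k
    n,l,s,c=cv2.connectedComponentsWithStats(m); i=1+np.argmax(s[1:,4]); print(s[i])
    ys,xs=np.where(l==i); P=np.array([ray("top",x,y,.012)[:2] for x,y in zip(xs,ys)])
    b,_,_,_=cv2.fitLine(np.float32(P),cv2.DIST_L2,0,.001,.001).ravel()[:4],0,0,0
    print("centroid",P.mean(0)); return P
E
python3 - <<'E'
from rest import *
P=rest()
q=P-P.mean(0); 
# farthest pair = bar ends; third extreme = post end
from scipy.spatial.distance import cdist
D=cdist(P,P); i,j=np.unravel_index(D.argmax(),D.shape); a,b=P[i],P[j]; n=np.array([-(b-a)[1],(b-a)[0]])/np.linalg.norm(b-a); k=np.abs((P-a)@n).argmax()
print(a,b,"post",P[k],D.max()); print(manip.sense()["joint_pos"]); go((.4135,-.0158,.25),1.026)
E
```

```text
position: [0.4069, 0.2061, 0.2221]
position: [0.4091, 0.1993, 0.2621]
[314 231  33  32 293]
centroid [ 0.42039238 -0.01937419]
[0.45953808 0.02085361] [ 0.40904183 -0.07552383] post [0.3701228  0.00809106] 0.10880479163446617
[ 0.83395304  0.00694766 -1.35617217  1.82429272  0.00848747  1.31487919
  0.19256121]
t 6.0 p [0.4089 0.1994 0.2619] to go [-5.51 -4.6   0.4 ] [ 0.     0.002 -0.309] gap 0.0854 F [-0.6  0.5 -0. ]
```

```bash
python3 -m crank '[[[0,0,0,0,0,-0.103,0],[0,0,0,0,0,-0.103,0],[0,0,0,0,0,-0.103,0],[-0.48,-0.76,0,0,0,0,0],[-0.48,-0.76,0,0,0,0,0]]]'|sed -n 2p
python3 -m crank '[[[-0.48,-0.76,0,0,0,0,0],[-0.48,-0.76,0,0,0,0,0],[-0.48,-0.76,0,0,0,0,0],[-0.48,-0.76,0,0,0,0,0],[-0.48,-0.76,0,0,0,0,0]]]'|sed -n 2p
python3 -m crank '[[[-0.48,-0.76,0,0,0,0,0],[0,0,0,0,0,0,0]]]'|sed -n 2p
python3 - <<'E'
from h import *
go((.4135,-.0158,.10),1.03)
c=manip.camera_info("wrist"); cv2.imwrite("pics/w3.png",manip.get_image("wrist")[:,:,::-1])
p,R=pose(); print(proj("w",(.4135,-.0158,.016),c),proj("w",p+R.apply([0,0,.022]),c),manip.sense()["joint_pos"])
E
```

```text
position: [0.4085, 0.1466, 0.2615]
position: [0.4093, 0.0094, 0.2618]
position: [0.4092, -0.0212, 0.2613]
t 7.0 p [ 0.4092 -0.0212  0.2613] to go [-0.02  0.23  5.38] [-0.001  0.001 -0.028] gap 0.0853 F [-1.   0.4 -0.7]
[325.59518355 161.41699854] [326.16834276 254.13796013] [ 1.00132704 -0.1785815  -0.939532    1.92814853 -0.14855204  1.32189542
  1.11067508]
```

View pics/w3.png

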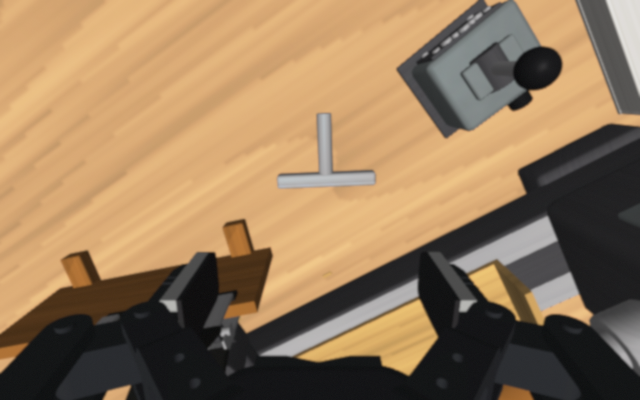

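```bash
python3 -m crank '[[[0,0.23,0.9,0,0,-0.04,0],[0,0,0.9,0,0,0,0],[0,0,0.9,0,0,0,0],[0,0,0.9,0,0,0,0],[0,0,0.9,0,0,0,0]]]'|sed -n 2p
python3 -m crank '[[[0,0,0.9,0,0,0,0],[0,0,0.9,0,0,0,0],[0,0,0.8,0,0,0,0],[0,0,0.4,0,0,0,0],[0,0,0,0,0,0,0]]]'|sed -n 2p
python3 - <<'E'
from h import *
go((.4135,-.0158,.027),1.03)
E
```

```text
position: [0.4135, -0.0096, 0.1255]
position: [0.4119, -0.0094, 0.0343]
t 7.88 p [ 0.4119 -0.0094  0.0343] to go [-0.15 -0.16  0.24] [ 0.    -0.004  0.02 ] gap 0.0855 F [ 0.3  0.4 -0.5]
```

```bash
python3 -m crank '[[[-0.1,-0.12,0.25,0,0,0,0],[0,0,0,0,0,0,0.5],[0,0,0,0,0,0,1],[0,0,0,0,0,0,1],[0,0,0,0,0,0,1]]]' 60
python3 -m crank '[[[0,0,0,0,0,0,1],[0,0,-0.5,0,0,0,1],[0,0,-0.9,0,0,0,1],[0,0,-0.9,0,0,0,1],[0,0,-0.9,0,0,0,1]]]'
python3 -m crank '[[[0,0,-0.9,0,0,0,1],[0,0,-0.6,0,0,0,1],[0,0,0,0,0,0,1]]]'
python3 -c "
from h import *
go((.42,.36,.20),1.03)"
```

```text
time: 8.3
position: [0.4144, -0.0156, 0.029]
eef_rot: [0.257, 0.966, -0.0, 0.001]
ft_force: [-0.3, 0.3, 0.3]
finger_gap: 0.0392
grasp_force: 0.0
time: 8.72
position: [0.4136, -0.015, 0.1254]
eef_rot: [0.257, 0.966, 0.0, -0.0]
ft_force: [0.4, -1.1, 0.4]
finger_gap: 0.0004
grasp_force: 0.0
time: 8.97
position: [0.4158, -0.0155, 0.1728]
eef_rot: [0.257, 0.966, -0.001, 0.003]
ft_force: [0.7, 1.0, 0.6]
finger_gap: 0.0002
grasp_force: 0.0
t 8.97 p [ 0.4158 -0.0155  0.1728] to go [ 6.09 10.93 -0.94] [0.    0.006 0.021] gap 0.0002 F [0.7 1.  0.6]
```

```bash
python3 -m crank '[[[0,0,-0.9,0,0,0,0],[0,0,-0.9,0,0,0,0],[0,0,-0.9,0,0,0,0],[0,0,0,0,0,0,0],[0,0,0,0,0,0,0]]]'|sed -n 2p
python3 - <<'E'
from h import *
import pickle
c=manip.camera_info("wrist"); im=manip.get_image("wrist"); cv2.imwrite("pics/w4.png",im[:,:,::-1])
h=cv2.cvtColor(im,cv2.COLOR_RGB2HSV); m=((h[...,1]<60)&(h[...,2]>90)).astype(np.uint8); m[:,:230]=0; m[:,450:]=0; m[240:]=0
n,l,s,ce=cv2.connectedComponentsWithStats(m); i=1+np.argmax(s[1:,4]); print(s[i])
ys,xs=np.where(l==i); P=np.array([ray("w",x,y,.012,c)[:2] for x,y in zip(xs,ys)])
from scipy.spatial.distance import cdist
Q=P[::3]; D=cdist(Q,Q); i,j=np.unravel_index(D.argmax(),D.shape); a,b=Q[i],Q[j]; n=np.array([-(b-a)[1],(b-a)[0]])/np.linalg.norm(b-a); k=np.abs((P-a)@n).argmax()
print(P.mean(0),a,b,"post",P[k],D.max()); go((.4135,-.0158,.027),1.03)
E
```

```text
position: [0.4143, -0.0156, 0.2509]
[ 268  112  101   76 2323]
[ 0.41855661 -0.01937845] [ 0.40803305 -0.07649895] [0.46334317 0.01761934] post [0.37133115 0.01337703] 0.10916712478122713
t 9.43 p [ 0.4137 -0.0156  0.2499] to go [ 0.01 -0.    7.43] [-0.001  0.     0.021] gap 0.0676 F [-0.2 -0.6 -0. ]
```

View pics/w4.png

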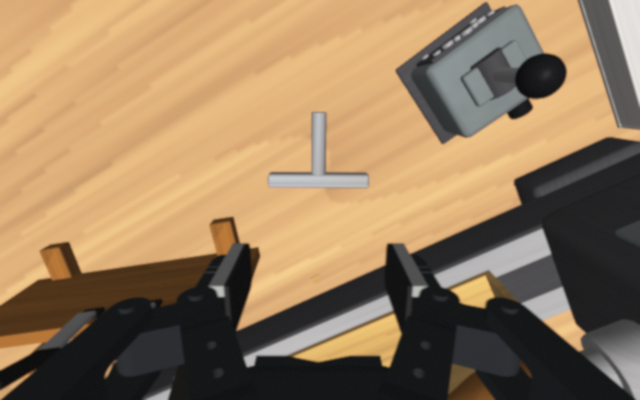

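```bash
python3 -m crank '[[[0,0,0.9,0,0,0,0],[0,0,0.9,0,0,0,0],[0,0,0.9,0,0,0,0],[0,0,0.9,0,0,0,0],[0,0,0.9,0,0,0,0]]]'|sed -n 2p
python3 -m crank '[[[0,0,0.9,0,0,0,0],[0,0,0.9,0,0,0,0],[0,0,0.9,0,0,0,0],[0,0,0.25,0,0,0,0.8],[0,0,0,0,0,0,1]]]'|sed -n 2p
python3 -m crank '[[[0,0,0,0,0,0,1],[0,0,0,0,0,0,1],[0,0,0,0,0,0,1],[0,0,0,0,0,0,1],[0,0,0,0,0,0,1]]]' 60
```

```text
position: [0.4127, -0.015, 0.1129]
position: [0.4116, -0.0144, 0.0246]
time: 10.68
position: [0.4147, -0.0158, 0.0281]
eef_rot: [0.257, 0.966, -0.001, 0.001]
ft_force: [-3.9, 0.7, 13.2]
finger_gap: 0.0134
grasp_force: 58.5
```

```bash
python3 -m crank '[[[0,0,-0.4,0,0,0,1],[0,0,-0.8,0,0,0,1],[0,0,-0.9,0,0,0,1],[0,0,-0.9,0,0,0,1],[0,0,-0.9,0,0,0,1]]]'|sed -n '2p;5,6p'
python3 -m crank '[[[0,0,-0.9,0,0,0,1],[0,0,-0.9,0,0,0,1],[0,0,-0.9,0,0,0,1],[0.35,0.65,0,0,0,0,1],[0.35,0.65,0,0,0,0,1]]]'|sed -n '2p;5,6p'
python3 -m crank '[[[0.4,0.72,0,0,0,0,1],[0.4,0.72,0,0,0,0,1],[0.4,0.72,0,0,0,0,1],[0.4,0.72,0,0,0,0,1],[0.4,0.72,0,0,0,0,1]]]'|sed -n '2p;5,6p'
python3 -c "
from h import *
go((.42,.35,.22),1.03); print(manip.sense()['joint_pos'])"
```

```text
position: [0.4136, -0.0151, 0.1452]
finger_gap: 0.013
grasp_force: 59.6
position: [0.4157, 0.0285, 0.2264]
finger_gap: 0.0131
grasp_force: 59.9
position: [0.4163, 0.1535, 0.2253]
finger_gap: 0.0132
grasp_force: 59.8
t 11.93 p [0.4163 0.1535 0.2253] to go [3.15 5.75 0.16] [-0.002  0.004  0.021] gap 0.0132 F [ 0.3  0.1 -2.2]
[ 1.00563531  0.01182102 -1.43001522  1.90190113  0.01654924  1.23733673
  0.620909  ]
```

```bash
python3 -m crank '[[[0.35,0.64,0,0,0,0,1],[0.35,0.64,0,0,0,0,1],[0,0,0,0,0,0,1]]]'|sed -n '2p;5,6p'
python3 -c "
from h import *
go((.42,.35,.22),1.03); print(manip.sense()['joint_pos'])"
```

```text
position: [0.416, 0.201, 0.2251]
finger_gap: 0.0134
grasp_force: 59.7
t 12.18 p [0.416  0.201  0.2251] to go [2.32 4.39 0.18] [ 0.002 -0.001  0.028] gap 0.0134 F [-0.6  0.4 -1.6]
[ 0.80242533  0.16463739 -1.41576095  1.86204031  0.16870372  1.25666943
  0.39409617]
```

Saturated safely: j1 takes over. Continue.

```bash
python3 -m crank '[[[0.33,0.63,0,0,0,0,1],[0.33,0.63,0,0,0,0,1],[0.33,0.63,0,0,0,0,1],[0.33,0.63,0,0,0,0,1],[0.33,0.63,0,0,0,0,1]]]'|sed -n '2p;5,6p'
python3 -m crank '[[[0.33,0.63,0,0,0,0,1],[0.33,0.63,0,0,0,0,1],[0,0,0,0,0,0,1]]]'|sed -n '2p;5,6p'
python3 -c "
from h import *
go((.42,.35,.036),1.03); print(manip.sense()['joint_pos'])"
```

```text
position: [0.4214, 0.3031, 0.225]
finger_gap: 0.0134
grasp_force: 59.8
position: [0.4215, 0.3489, 0.2255]
finger_gap: 0.0133
grasp_force: 59.8
t 12.85 p [0.4215 0.3489 0.2255] to go [ 0.05 -0.01  6.32] [ 0.002 -0.001  0.025] gap 0.0133 F [-0.2  0.7 -2.1]
[ 0.21310576  0.43032799 -1.22625346  1.66375134  0.4135554   1.34214949
 -0.02460459]
```

```bash
python3 -m crank '[[[0,0,0.95,0,0,0,1],[0,0,0.95,0,0,0,1],[0,0,0.95,0,0,0,1],[0,0,0.95,0,0,0,1],[0,0,0.95,0,0,0,1]]]'|sed -n '2p;5,6p'
python3 -m crank '[[[0,0,0.8,0,0,0,1],[0,0,0.5,0,0,0,1],[0,0,0.2,0,0,0,1],[0,0,0,0,0,0,0.5],[0,0,0,0,0,0,0.3]]]'|sed -n '2p;4,6p'
python3 -m crank '[[[0,0,-0.8,0,0,0,0.3],[0,0,-0.95,0,0,0,0.3],[0,0,-0.95,0,0,0,0],[0,0,-0.95,0,0,0,0],[0,0,-0.95,0,0,0,0]]]'|sed -n '2p;4,6p'
python3 -m crank '[[[0,0,-0.95,0,0,0.12,0],[0,0,-0.95,0,0,0.12,0],[0,0,-0.95,0,0,0.12,0],[0,0,-0.95,0,0,0.12,0],[0,0,-0.95,0,0,0.12,0]]]'|sed -n '2p;4,6p'
python3 - <<'E'
from h import *
cv2.imwrite("pics/top5.png",manip.get_image("top")[:,:,::-1]); crop("pics/top5.png","pics/top5c.png",155,120,475,300,2.5)
c=__import__("pickle").load(open("w1.pkl","rb"))
# clamp pivots / rail ends from w1
for n,u,v,z in(("pin1",372,38,.15),("pin2",370,99,.15),("pin3",364,157,.15),("railtop",374,14,.12),("railend",350,257,.12),("rail l",346,257,.12),("rail r",355,257,.12)): print(n,np.round(ray("w",u,v,z,c),4))
go((.42,.2,.36),-.33)
E
```

```text
position: [0.4234, 0.3443, 0.0816]
finger_gap: 0.013
grasp_force: 59.9
position: [0.4237, 0.3451, 0.0381]
ft_force: [0.0, -0.4, -0.4]
finger_gap: 0.0366
grasp_force: 0.0
position: [0.4229, 0.3449, 0.1773]
ft_force: [0.8, 0.9, 0.0]
finger_gap: 0.0856
grasp_force: 0.0
position: [0.4226, 0.345, 0.32]
ft_force: [-0.0, -0.2, -0.1]
finger_gap: 0.0855
grasp_force: 0.0
pin1 [ 0.4583 -0.1545  0.15  ]
pin2 [ 0.4431 -0.2068  0.15  ]
pin3 [ 0.4232 -0.2604  0.15  ]
railtop [ 0.471  -0.1312  0.12  ]
railend [ 0.3786 -0.3809  0.12  ]
rail l [ 0.3739 -0.3795  0.12  ]
rail r [ 0.3844 -0.3827  0.12  ]
t 14.57 p [0.4235 0.3466 0.3255] to go [-4.38 -2.16 -1.17] [ 0.007 -0.004  0.766] gap 0.0855 F [0.2 1.5 4.6]
```

View pics/top5c.png

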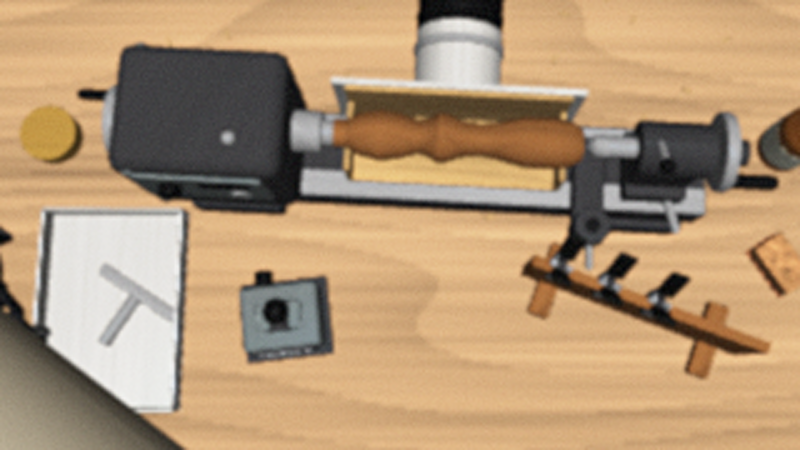

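```bash
python3 -m crank '[[[0,0,-0.1,0,0,0.11,0],[0,0,-0.1,0,0,0.11,0],[0,0,0,0,0,0.11,0],[0,0,0,0,0,0.11,0],[0,0,0,0,0,0.11,0]]]'|sed -n 2p
python3 -m crank '[[[0,0,0,0,0,0.11,0],[0,0,0,0,0,0.11,0],[-0.94,0.25,0,0,0,0,0],[-0.94,0.25,0,0,0,0,0],[-0.94,0.25,0,0,0,0,0]]]'|sed -n 2p
for i in 1 2 3; do python3 -m crank '[[[-0.94,0.25,0,0,0,0,0],[-0.94,0.25,0,0,0,0,0],[-0.94,0.25,0,0,0,0,0],[-0.94,0.25,0,0,0,0,0],[-0.94,0.25,0,0,0,0,0]]]'|sed -n 2p; done
python3 -m crank '[[[-0.94,0.25,0,0,0,0,0],[-0.94,0.25,0,0,0,0,0],[-0.94,0.25,0,0,0,0,0],[-0.94,0.25,0,0,0,0,0],[0,0,0,0,0,0,0]]]'|sed -n 2p
python3 -c "
from h import *
go((.36,-.36,.33),-.35); print(manip.sense()['joint_pos'])"
```

```text
position: [0.4228, 0.3451, 0.3243]
position: [0.4171, 0.2573, 0.3238]
position: [0.4086, 0.1109, 0.3243]
position: [0.3999, -0.0346, 0.3243]
position: [0.3913, -0.1803, 0.3243]
position: [0.3829, -0.3007, 0.3235]
t 17.07 p [ 0.3829 -0.3007  0.3235] to go [-2.12 -0.09 -0.21] [-0.     0.001  0.025] gap 0.0854 F [-0.1 -0.2 -0. ]
[ 0.83583979  0.00981711 -0.26519257  1.68834277  0.00354368  1.44370714
  0.24526306]
```

```bash
python3 -m crank '[[[-0.9,0,0,0,0,0.025,0],[-0.9,0,0,0,0,0,0],[0,0,0,0,0,0,0]]]'|sed -n 2p
python3 - <<'E'
from h import *
import pickle
c=manip.camera_info("wrist"); im=manip.get_image("wrist"); cv2.imwrite("pics/w6.png",im[:,:,::-1]); pickle.dump(c,open("w6.pkl","wb"))
crop("pics/w6.png","pics/w6c.png",250,0,450,200,3)
go((.36,-.36,.33),-.35)
E
```

```text
position: [0.3645, -0.3508, 0.3238]
t 17.37 p [ 0.3658 -0.3486  0.3238] to go [-0.42 -0.05 -0.21] [-0.     0.     0.002] gap 0.0856 F [0.  1.1 0.1]
```

View pics/w6c.png

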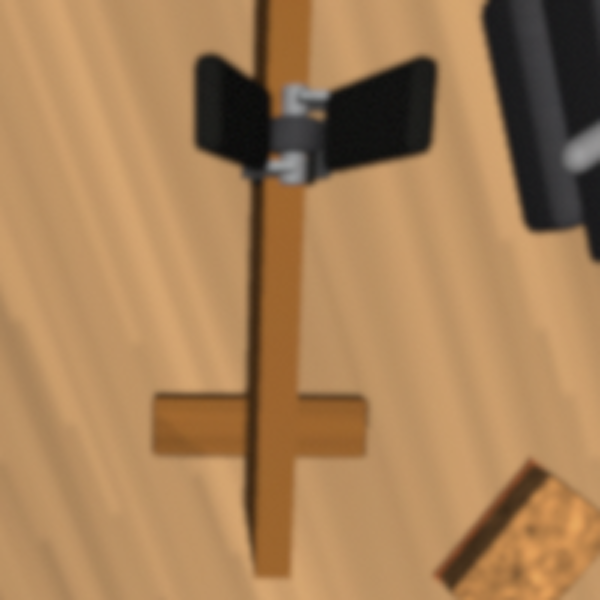

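```bash
python3 - <<'E'
from h import *
import pickle
c=pickle.load(open("w6.pkl","rb")); f=lambda x,y,z:ray("w",250+x/3,y/3,z,c)
for z in(.195,.2,.205,.21):
    l,r=f(195,103,z),f(437,103,z); d=r-l; print(z,np.round((l+r)/2,4),np.linalg.norm(d),np.arctan2(d[1],d[0]))
a=(f(256,575,.12)+f(290,575,.12))/2; b=(f(268,20,.12)+f(310,20,.12))/2; print(a,b,np.arctan2(*(b-a)[1::-1])-np.pi/2, np.linalg.norm(f(310,20,.12)-f(268,20,.12)))
p=proj("w",np.array([.423,-.2604,.15]),c); print(p)
E
```

```text
0.195 [ 0.4248 -0.258   0.195 ] 0.05391473964255242 -0.3503184798668148
0.2 [ 0.4241 -0.2586  0.2   ] 0.052831193725108805 -0.35031847986681486
0.205 [ 0.4234 -0.2591  0.205 ] 0.05174764780766524 -0.3503184798668146
0.21 [ 0.4226 -0.2596  0.21  ] 0.05066410189022162 -0.35031847986681464
[ 0.37758184 -0.38127742  0.12      ] [ 0.43522021 -0.2273918   0.12      ] -0.35837901712438924 0.011921451347291301
[348.11901052  47.08359229]
```

```bash
python3 -m crank '[[[0.87,0.2,0,0,0,0.007,0],[0.87,0.2,0,0,0,0,0],[0.87,0.2,0,0,0,0,0],[0.87,0.2,0.3,0,0,0,0],[0,0,0.3,0,0,0,0]]]' 50|sed -n 2p
python3 -c "
from h import *
go((.4242,-.2585,.188),-.355)"
```

```text
position: [0.429, -0.2506, 0.3066]
t 17.78 p [ 0.429  -0.2506  0.3066] to go [-0.31 -0.07  3.95] [ 0.003 -0.002  0.013] gap 0.0855 F [-0.3  1.1  0. ]
```

```bash
python3 -m crank '[[[-0.15,-0.05,0.7,0,0,0.007,0],[-0.1,0,0.7,0,0,0,0],[0,0,0.6,0,0,0,0],[0,0,0,0,0,0,0],[0,0,0,0,0,0,0]]]'|sed -n 2p
python3 -c "
from h import *
go((.4242,-.2585,.188),-.355)"
```

```text
position: [0.4215, -0.2624, 0.2459]
t 18.2 p [ 0.4215 -0.2624  0.2459] to go [0.15 0.04 1.93] [-0.001 -0.    -0.002] gap 0.0853 F [-0.1 -0.5  0.7]
```

```bash
python3 -m crank '[[[0.12,0.03,0.7,0,0,0,0],[0,0,0.7,0,0,0,0],[0,0,0.5,0,0,0,0],[0,0,0,0,0,0,0],[0,0,0,0,0,0,0.4]]]'|sed -n 2,4p
python3 -c "
from h import *
go((.4242,-.2585,.188),-.355)"
python3 -m crank '[[[0,0,0,0,0,0,0.6],[0,0,0,0,0,0,0.8],[0,0,0,0,0,0,1],[0,0,0,0,0,0,1],[0,0,0,0,0,0,1]]]' 50
python3 -m crank '[[[0,0,0,0,0,0,1],[0,0,0,0,0,0,1],[0,0,0,0,0,0,1]]]'
```

```text
position: [0.4243, -0.26, 0.1901]
eef_rot: [0.822, 0.57, 0.0, 0.0]
ft_force: [0.7, -0.6, 0.1]
t 18.62 p [ 0.4243 -0.26    0.1901] to go [ 0.05 -0.02  0.07] [ 0.001 -0.    -0.003] gap 0.0751 F [ 0.7 -0.6  0.1]
time: 19.03
position: [0.424, -0.2602, 0.1892]
eef_rot: [0.822, 0.57, 0.0, 0.0]
ft_force: [0.2, -1.2, -1.8]
finger_gap: 0.0204
grasp_force: 52.5
time: 19.28
position: [0.4238, -0.2601, 0.1888]
eef_rot: [0.822, 0.57, -0.0, -0.0]
ft_force: [-0.9, -1.6, -0.6]
finger_gap: 0.0207
grasp_force: 52.5
```

```bash
python3 -m crank '[[[0,0,-0.5,0,0,0,1],[0,0,-0.8,0,0,0,1],[0,0,-0.9,0,0,0,1],[0,0,-0.9,0,0,0,1],[0,0,-0.9,0,0,0,1]]]'|sed -n '2p;5,6p'
python3 -m crank '[[[0,0,-0.9,0,0,0,1],[0,0,-0.9,0,0,0,1],[0,0,-0.3,0,0,-0.1,1],[0,0,0,0,0,-0.1,1],[0,0,0,0,0,-0.1,1]]]'|sed -n '2p;5,6p'
python3 -m crank '[[[0.5,0.9,0,0,0,0,1],[0.5,0.9,0,0,0,0,1],[0.5,0.9,0,0,0,0,1],[0.5,0.9,0,0,0,0,1],[0.5,0.9,0,0,0,0,1]]]'|sed -n '2p;5,6p'
python3 -m crank '[[[0.5,0.9,0,0,0,0,1],[0.5,0.9,0,0,0,0,1],[0.5,0.9,0,0,0,0,1],[0,0,0,0,0,0,1],[0,0,0,0,0,0,1]]]'|sed -n '2p;5,6p'
python3 - <<'E'
from h import *
import pickle
c=manip.camera_info("wrist"); im=manip.get_image("wrist"); cv2.imwrite("pics/w7.png",im[:,:,::-1]); pickle.dump(c,open("w7.pkl","wb"))
go((.645,-.15,.37),-.05); print(manip.sense()["joint_pos"])
E
```

```text
position: [0.4237, -0.26, 0.3101]
finger_gap: 0.0206
grasp_force: 52.5
position: [0.4241, -0.2602, 0.3727]
finger_gap: 0.0204
grasp_force: 52.6
position: [0.5641, -0.1924, 0.3717]
finger_gap: 0.0206
grasp_force: 52.6
position: [0.6474, -0.1513, 0.3702]
finger_gap: 0.0206
grasp_force: 52.6
t 21.0 p [ 0.6467 -0.1525  0.371 ] to go [ 0.08 -0.06  0.03] [-0.001 -0.    -0.007] gap 0.0206 F [-0.4 -0.3 -0.7]
[ 4.45820239e-01  4.31642079e-01 -4.33994328e-01  1.11146351e+00
  1.76833526e-01  1.63447649e+00  1.36393450e-03]
```

View pics/w7.png

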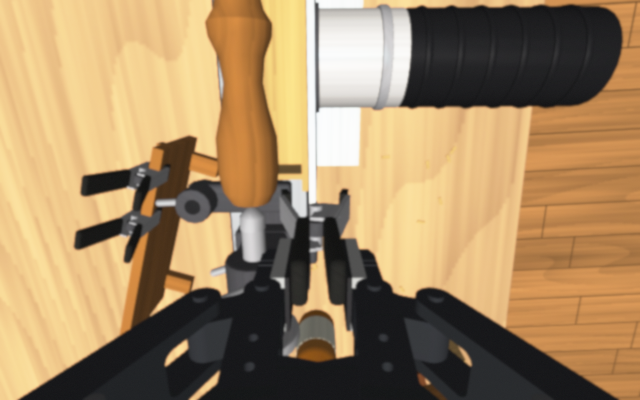

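```bash
python3 - <<'E'
from h import *
import pickle
c=pickle.load(open("w7.pkl","rb")); im=cv2.imread("pics/w7.png")
for v in (10,60,110,150,190):
    print(v,[(u,*im[v,u].tolist()) for u in range(294,322,2)])
for z in (.19,): 
    for v in(10,150,204): print(np.round(ray("w",308,v,z,c),4),np.round(ray("w",315,v,z,c),4))
E
```

```text
10 [(294, 139, 226, 251), (296, 135, 223, 250), (298, 131, 219, 248), (300, 129, 217, 246), (302, 127, 216, 246), (304, 129, 209, 242), (306, 210, 225, 233), (308, 250, 249, 248), (310, 251, 251, 249), (312, 249, 249, 247), (314, 193, 192, 188), (316, 82, 81, 81), (318, 112, 112, 114), (320, 166, 171, 174)]
60 [(294, 139, 227, 251), (296, 136, 223, 250), (298, 133, 220, 249), (300, 130, 215, 246), (302, 129, 214, 246), (304, 127, 212, 245), (306, 171, 210, 232), (308, 249, 248, 247), (310, 252, 251, 249), (312, 251, 250, 248), (314, 221, 218, 213), (316, 114, 110, 109), (318, 158, 157, 155), (320, 243, 243, 242)]
110 [(294, 138, 226, 251), (296, 135, 223, 250), (298, 135, 222, 249), (300, 131, 218, 247), (302, 127, 213, 246), (304, 127, 214, 246), (306, 136, 208, 241), (308, 236, 239, 241), (310, 252, 251, 250), (312, 252, 251, 250), (314, 238, 236, 233), (316, 115, 114, 113), (318, 136, 134, 131), (320, 245, 244, 241)]
150 [(294, 137, 224, 250), (296, 135, 222, 249), (298, 134, 221, 249), (300, 133, 220, 249), (302, 128, 214, 245), (304, 128, 213, 245), (306, 127, 207, 241), (308, 204, 224, 234), (310, 251, 251, 250), (312, 252, 252, 251), (314, 247, 248, 246), (316, 213, 214, 211), (318, 249, 250, 248), (320, 252, 252, 251)]
190 [(294, 227, 226, 223), (296, 225, 224, 222), (298, 224, 223, 220), (300, 223, 225, 224), (302, 185, 219, 235), (304, 152, 212, 239), (306, 128, 194, 230), (308, 165, 194, 217), (310, 248, 250, 249), (312, 251, 252, 252), (314, 247, 249, 249), (316, 187, 220, 241), (318, 149, 214, 247), (320, 143, 205, 243)]
[ 0.6462 -0.0174  0.19  ] [ 0.6518 -0.0177  0.19  ]
[ 0.639  -0.1287  0.19  ] [ 0.6452 -0.1291  0.19  ]
[ 0.6358 -0.179   0.19  ] [ 0.6423 -0.1794  0.19  ]
```

```bash
python3 -m crank '[[[0.92,-0.045,0,0,0,0,1],[0.92,-0.045,0,0,0,0,1],[0.92,-0.045,0,0,0,0,1],[0.92,-0.045,0,0,0,0,1],[0.92,-0.045,0,0,0,0,1]]]'|sed -n '2p;5,6p'
python3 -m crank '[[[0.92,-0.045,0,0,0,0,1],[0,0,0.6,0,0,0,1],[0,0,0.6,0,0,0,1],[0,0,0,0,0,0,1],[0,0,0,0,0,0,1]]]'|sed -n '2p;5,6p'
python3 -c "
from h import *
go((.6458,.014,.265),-.047)"
```

```text
position: [0.647, -0.0149, 0.3726]
finger_gap: 0.0207
grasp_force: 52.5
position: [0.6473, 0.0115, 0.3359]
finger_gap: 0.0207
grasp_force: 52.6
t 21.83 p [0.6473 0.0115 0.3359] to go [ 0.08 -0.05  2.36] [-0.001  0.001 -0.013] gap 0.0207 F [ 0.2  0.4 -1.4]
```

```bash
python3 -m crank '[[[0.08,-0.05,0.5,0,0,-0.01,1],[0,0,0.5,0,0,0,1],[0,0,0.5,0,0,0,1],[0,0,0.5,0,0,0,1],[0,0,0.36,0,0,0,1]]]'|sed -n '2,6p'
python3 -m crank '[[[0,0,0,0,0,0,1],[0,0,0,0,0,0,1]]]'|sed -n '2,6p'
```

```text
position: [0.6467, 0.0143, 0.2654]
eef_rot: [0.724, 0.689, 0.0, 0.001]
ft_force: [0.2, 0.0, -0.9]
finger_gap: 0.0202
grasp_force: 52.6
position: [0.6467, 0.0149, 0.2658]
eef_rot: [0.724, 0.69, 0.0, 0.0]
ft_force: [0.6, -0.2, -0.3]
finger_gap: 0.0206
grasp_force: 52.6
```

```bash
python3 -m crank '[[[0,0,0,0,0,0,0.6],[0,0,0,0,0,0,0.4],[0,0,0,0,0,0,0],[0,0,0,0,0,0,0],[0,0,0,0,0,0,0]]]'|sed -n '2,6p'
python3 -m crank '[[[0,0,-0.6,0,0,0,0],[0,0,-0.9,0,0,0,0],[0,0,-0.9,0,0,0,0],[0,0,-0.9,0,0,0,0],[-0.9,0,-0.3,0,0,0,0]]]'|sed -n '2,6p'
python3 -m crank '[[[-0.95,0,0,0,0,0,0],[-0.95,0,0,0,0,0,0],[-0.95,0,0,0,0,0,0],[-0.95,0,0,0,0,0,0],[0,0,0,0,0,0,0]]]'|sed -n '2,6p'
python3 - <<'E'
from h import *
cv2.imwrite("pics/w8.png",manip.get_image("wrist")[:,:,::-1]); cv2.imwrite("pics/s8.png",manip.get_image("scene")[:,:,::-1])
crop("pics/w8.png","pics/a.png",200,0,440,200,1.6); crop("pics/s8.png","pics/b.png",220,100,420,300,1.92)
a,b=cv2.imread("pics/a.png"),cv2.imread("pics/b.png"); a=cv2.copyMakeBorder(a,0,b.shape[0]-a.shape[0],0,0,0); cv2.imwrite("pics/ab8.png",np.hstack([a,b]))
go((.424,-.26,.37),-.355)
E
```

```text
position: [0.6468, 0.0155, 0.2655]
eef_rot: [0.724, 0.69, 0.0, 0.0]
ft_force: [0.0, -0.4, 0.1]
finger_gap: 0.0797
grasp_force: 0.0
position: [0.6457, -0.0052, 0.3779]
eef_rot: [0.721, 0.693, 0.003, 0.001]
ft_force: [0.3, 1.8, 0.4]
finger_gap: 0.0852
grasp_force: 0.0
position: [0.6391, -0.133, 0.3729]
eef_rot: [0.727, 0.687, -0.001, 0.001]
ft_force: [1.0, -2.0, 0.2]
finger_gap: 0.0853
grasp_force: 0.0
t 23.77 p [ 0.6397 -0.1268  0.3731] to go [-4.8  -6.96  0.1 ] [0.    0.    0.304] gap 0.0856 F [0.  0.1 0.7]
```

View pics/ab8.png

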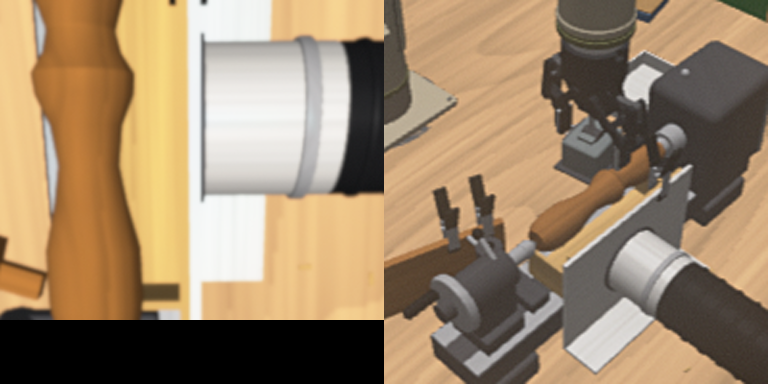

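```bash
python3 -m crank '[[[0,0,0,0,0,0.1,0],[0,0,0,0,0,0.1,0],[0,0,0,0,0,0.104,0],[-0.74,-0.58,0,0,0,0,0],[-0.74,-0.58,0,0,0,0,0]]]'|sed -n '2p'
python3 -m crank '[[[-0.74,-0.58,0,0,0,0,0],[-0.74,-0.58,0,0,0,0,0],[-0.74,-0.58,0,0,0,0,0],[-0.74,-0.58,0,0,0,0,0],[-0.74,-0.58,0,0,0,0,0]]]'|sed -n '2p'
python3 -m crank '[[[-0.74,-0.58,0,0,0,0,0],[-0.74,-0.58,0,0,0,0,0],[0,0,0,0,0,0,0]]]'|sed -n '2p'
python3 - <<'E'
from h import *
import pickle
c=manip.camera_info("wrist"); cv2.imwrite("pics/w9.png",manip.get_image("wrist")[:,:,::-1]); pickle.dump(c,open("w9.pkl","wb"))
crop("pics/w9.png","pics/w9c.png",270,0,470,180,3.3)
go((.424,-.26,.37),-.355)
E
```

```text
position: [0.5921, -0.1523, 0.3723]
position: [0.4712, -0.2284, 0.3733]
position: [0.4205, -0.2615, 0.3739]
t 24.9 p [ 0.4226 -0.2597  0.3738] to go [0.01 0.05 0.13] [0.001 0.001 0.   ] gap 0.0851 F [ 1.2  0.7 -0.2]
```

View pics/w9c.png

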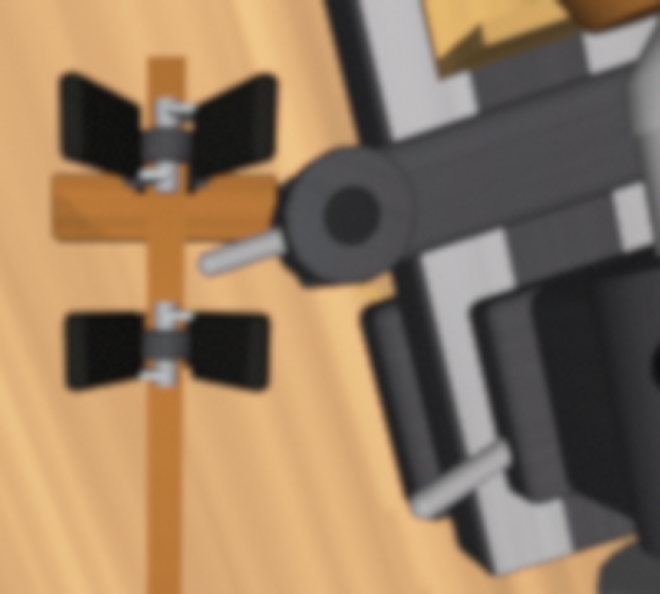

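```bash
python3 - <<'E'
from h import *
import pickle
c=pickle.load(open("w9.pkl","rb")); c1=pickle.load(open("w1.pkl","rb"))
f=lambda x,y,z:ray("w",270+x/3.3,y/3.3,z,c)
for n,l,r in(("c2",(66,352),(270,352)),("c1",(61,112),(277,112))):
    a,b=f(*l,.198),f(*r,.198); d=b-a; print(n,np.round((a+b)/2,4),np.linalg.norm(d),np.arctan2(d[1],d[0]))
print("hub",tri([(c,270+350/3.3,215/3.3),(c1,428,64)]))
go((.424,-.26,.37),-.355)
E
```

```text
c2 [ 0.4435 -0.2074  0.198 ] 0.05204795870530112 -0.3576445194000581
c1 [ 0.4632 -0.1549  0.198 ] 0.05199164445389809 -0.3573623407061613
hub [ 0.50760854 -0.19198666  0.1368158 ]
t 24.9 p [ 0.4226 -0.2597  0.3738] to go [0.01 0.05 0.13] [0.001 0.001 0.   ] gap 0.0851 F [ 1.2  0.7 -0.2]
```

```bash
python3 -m crank '[[[0.94,0.03,0.2,0,0,0.003,0],[0.94,0.03,0.8,0,0,0,0],[0,0,0.9,0,0,0,0],[0,0,0.9,0,0,0,0],[0,0,0.8,0,0,0,0]]]' 50|sed -n '2p'
python3 -m crank '[[[0,0,0.6,0,0,0,0],[0,0,0,0,0,0,0],[0,0,0,0,0,0,0]]]'|sed -n '2p'
python3 -c "
from h import *
go((.4435,-.2074,.189),-.357)"
```

```text
position: [0.4462, -0.2041, 0.2636]
position: [0.4457, -0.2052, 0.247]
t 25.57 p [ 0.4457 -0.2052  0.247 ] to go [-0.1  -0.04  1.93] [-0.001 -0.001  0.004] gap 0.0852 F [-0.4  0.5  0.2]
```

```bash
python3 -m crank '[[[-0.1,-0.04,0.7,0,0,0,0],[0,0,0.7,0,0,0,0],[0,0,0.53,0,0,0,0],[0,0,0,0,0,0,0],[0,0,0,0,0,0,0.4]]]'|sed -n 2p
python3 -m crank '[[[0,0,0,0,0,0,0.6],[0,0,0,0,0,0,0.8],[0,0,0,0,0,0,1],[0,0,0,0,0,0,1],[0,0,0,0,0,0,1]]]'|sed -n '2p;4,6p'
python3 -m crank '[[[0,0,0,0,0,0,1],[0,0,0,0,0,0,1],[0,0,-0.4,0,0,0,1],[0,0,-0.7,0,0,0,1],[0,0,-0.8,0,0,0,1]]]'|sed -n '2p;4,6p'
python3 -m crank '[[[0,0,-0.9,0,0,0,1],[0,0,-0.9,0,0,0,1],[0,0,-0.9,0,0,0,1],[0,0,-0.8,0,0,0,1],[0,0,-0.6,0,0,-0.1,1]]]'|sed -n '2p;4,6p'
python3 -m crank '[[[0,0,0,0,0,-0.1,1],[0,0,0,0,0,-0.1,1],[0,0,0,0,0,0,1]]]'|sed -n '2p;4,6p'
python3 -c "
from h import *
go((.643,-.046,.37),-.047)"
```

```text
position: [0.4438, -0.2087, 0.1904]
position: [0.4431, -0.2091, 0.1895]
ft_force: [-0.3, -0.1, -2.2]
finger_gap: 0.0203
grasp_force: 52.5
position: [0.4423, -0.2088, 0.2458]
ft_force: [0.4, -1.2, -0.6]
finger_gap: 0.0206
grasp_force: 52.5
position: [0.4432, -0.2091, 0.3714]
ft_force: [0.0, -0.1, -0.2]
finger_gap: 0.0207
grasp_force: 52.5
position: [0.4431, -0.2091, 0.3693]
ft_force: [0.4, 1.0, -1.8]
finger_gap: 0.0206
grasp_force: 52.5
t 27.48 p [ 0.4431 -0.2091  0.3693] to go [ 5.76  6.38 -0.02] [ 0.     0.    -0.003] gap 0.0206 F [ 0.4  1.  -1.8]
```

```bash
python3 -m crank '[[[0.72,0.8,0,0,0,0,1],[0.72,0.8,0,0,0,0,1],[0.72,0.8,0,0,0,0,1],[0.72,0.8,0,0,0,0,1],[0.72,0.8,0,0,0,0,1]]]'|sed -n '2p;5p'
python3 -m crank '[[[0.72,0.8,0,0,0,0,1],[0.72,0.8,0,0,0,0,1],[0.72,0.78,0,0,0,0,1],[0,0,0,0,0,0,1],[0,0,0,0,0,0,1]]]'|sed -n '2p;5p'
python3 -c "
from h import *
go((.643,-.046,.265),-.047)"
```

```text
position: [0.5697, -0.1068, 0.3688]
finger_gap: 0.0205
position: [0.6442, -0.0452, 0.3675]
finger_gap: 0.0206
t 28.32 p [ 0.6442 -0.0452  0.3675] to go [-0.03 -0.03  3.42] [-0.002 -0.001 -0.008] gap 0.0206 F [ 0.4 -0.7 -0.5]
```

```bash
python3 -m crank '[[[0,-0.03,0.7,0,0,-0.008,1],[0,0,0.8,0,0,0,1],[0,0,0.8,0,0,0,1],[0,0,0.6,0,0,0,1],[0,0,0.5,0,0,0,1]]]'|sed -n '2,6p'
python3 -m crank '[[[0,0,0,0,0,0,1],[0,0,0,0,0,0,1]]]'|sed -n '2,6p'
```

```text
position: [0.6416, -0.0486, 0.2655]
eef_rot: [0.725, 0.689, -0.001, -0.0]
ft_force: [0.6, 0.9, -1.3]
finger_gap: 0.0205
grasp_force: 52.5
position: [0.6421, -0.0481, 0.2671]
eef_rot: [0.724, 0.689, -0.001, -0.0]
ft_force: [-0.4, -0.2, -1.1]
finger_gap: 0.0206
grasp_force: 52.5
```

```bash
python3 -m crank '[[[0,0,0,0,0,0,0.6],[0,0,0,0,0,0,0.4],[0,0,0,0,0,0,0],[0,0,0,0,0,0,0],[0,0,0,0,0,0,0]]]'|sed -n '2p;4,6p'
python3 -m crank '[[[0,0,-0.6,0,0,0,0],[0,0,-0.9,0,0,0,0],[0,0,-0.9,0,0,0,0],[0,0,-0.9,0,0,0.1,0],[0,0,-0.2,0,0,0.1,0]]]'|sed -n '2p;4,6p'
python3 -m crank '[[[-0.775,-0.62,0,0,0,0.11,0],[-0.775,-0.62,0,0,0,0,0],[-0.775,-0.62,0,0,0,0,0],[-0.775,-0.62,0,0,0,0,0],[-0.775,-0.62,0,0,0,0,0]]]'|sed -n '2p'
python3 -m crank '[[[-0.775,-0.62,0,0,0,0,0],[-0.775,-0.62,0,0,0,0,0],[0,0,0.7,0,0,0,0],[0,0,0,0,0,0,0],[0,0,0,0,0,0,0]]]'|sed -n '2p'
python3 -c "
from h import *
go((.4632,-.1549,.189),-.357)"
```

```text
position: [0.6429, -0.0469, 0.2678]
ft_force: [-0.7, 0.6, -0.6]
finger_gap: 0.0795
grasp_force: 0.0
position: [0.6435, -0.0467, 0.3775]
ft_force: [-0.0, -0.5, 0.9]
finger_gap: 0.0857
grasp_force: 0.0
position: [0.5155, -0.1266, 0.3724]
position: [0.4655, -0.1563, 0.3511]
t 30.57 p [ 0.4655 -0.1563  0.3511] to go [ 0.02 -0.08  5.4 ] [-0.001  0.     0.   ] gap 0.0854 F [ 0.3  0.5 -0.3]
```

```bash
python3 -m crank '[[[0.02,-0.08,0.9,0,0,0,0],[0,0,0.9,0,0,0,0],[0,0,0.9,0,0,0,0],[0,0,0.8,0,0,0,0],[0,0,0,0,0,0,0]]]'|sed -n 2p
python3 -m crank '[[[0,0,0,0,0,0,0]]]'|sed -n 2,4p
python3 -c "
from h import *
go((.4632,-.1549,.189),-.357)"
```

```text
position: [0.4627, -0.1538, 0.2425]
position: [0.4641, -0.1545, 0.2465]
eef_rot: [0.821, 0.571, -0.0, -0.001]
ft_force: [0.3, 0.3, 0.6]
t 31.07 p [ 0.4641 -0.1545  0.2465] to go [-0.03 -0.02  1.92] [-0.001 -0.     0.002] gap 0.0855 F [0.3 0.3 0.6]
```

```bash
python3 -m crank '[[[-0.03,-0.02,0.7,0,0,0,0],[0,0,0.7,0,0,0,0],[0,0,0.5,0,0,0,0],[0,0,0,0,0,0,0],[0,0,0,0,0,0,0.4]]]'|sed -n 2,4p
python3 -m crank '[[[0,0,0,0,0,0,0.6],[0,0,0,0,0,0,0.8],[0,0,0,0,0,0,1],[0,0,0,0,0,0,1],[0,0,0,0,0,0,1]]]'|sed -n '2p;4,6p'
python3 -m crank '[[[0,0,0,0,0,0,1],[0,0,0,0,0,0,1],[0,0,-0.4,0,0,0,1],[0,0,-0.7,0,0,0,1],[0,0,-0.8,0,0,0,1]]]'|sed -n '2p;4,6p'
python3 -m crank '[[[0,0,-0.9,0,0,0,1],[0,0,-0.9,0,0,0,1],[0,0,-0.9,0,0,0,1],[0,0,-0.8,0,0,0,1],[0,0,-0.6,0,0,-0.1,1]]]'|sed -n '2p;4,6p'
python3 -m crank '[[[0,0,0,0,0,-0.1,1],[0,0,0,0,0,-0.1,1],[0,0,0,0,0,0,1]]]'|sed -n '2p;4,6p'
python3 -c "
from h import *
go((.64,-.106,.37),-.047)"
```

```text
position: [0.4638, -0.1558, 0.1908]
eef_rot: [0.821, 0.571, 0.0, 0.0]
ft_force: [0.5, 0.2, 0.6]
position: [0.4629, -0.156, 0.1895]
ft_force: [-0.1, -0.1, -1.3]
finger_gap: 0.0206
grasp_force: 52.7
position: [0.462, -0.1557, 0.2458]
ft_force: [-0.0, 0.1, -0.3]
finger_gap: 0.0207
grasp_force: 52.7
position: [0.4629, -0.1559, 0.3714]
ft_force: [0.4, -0.5, -0.3]
finger_gap: 0.0208
grasp_force: 52.7
position: [0.4628, -0.1559, 0.3693]
ft_force: [0.7, 0.3, -1.2]
finger_gap: 0.0204
grasp_force: 52.7
t 32.98 p [ 0.4628 -0.1559  0.3693] to go [ 1.97  5.81 -0.02] [ 0.     0.    -0.005] gap 0.0204 F [ 0.7  0.3 -1.2]
```

```bash
python3 -m crank '[[[0.33,0.97,0,0,0,0,1],[0.33,0.97,0,0,0,0,1],[0.33,0.97,0,0,0,0,1],[0.33,0.97,0,0,0,0,1],[0.33,0.97,0,0,0,0,1]]]'|sed -n '2p;5p'
python3 -m crank '[[[0.33,0.95,0,0,0,-0.005,1],[0,0,0,0,0,0,1],[0,0,0,0,0,0,1]]]'|sed -n '2p;5p'
python3 -c "
from h import *
go((.64,-.106,.265),-.047)"
```

```text
position: [0.6121, -0.1145, 0.3687]
finger_gap: 0.0203
position: [0.6406, -0.1056, 0.3671]
finger_gap: 0.0205
t 33.65 p [ 0.6406 -0.1056  0.3671] to go [-0.02 -0.01  3.4 ] [-0.003 -0.001 -0.006] gap 0.0205 F [ 0.2  0.2 -1.4]
```

```bash
python3 -m crank '[[[0,0,0.7,0,0,-0.006,1],[0,0,0.8,0,0,0,1],[0,0,0.8,0,0,0,1],[0,0,0.6,0,0,0,1],[0,0,0.5,0,0,0,1]]]'|sed -n '2,6p'
python3 -m crank '[[[0,0,0,0,0,0,1],[0,0,0,0,0,0,0.6],[0,0,0,0,0,0,0.4],[0,0,0,0,0,0,0],[0,0,0,0,0,0,0]]]'|sed -n '2p;4,6p'
python3 -m crank '[[[0,0,0,0,0,0,0],[0,0,-0.6,0,0,0,0],[0,0,-0.9,0,0,0,0],[0,0,-0.9,0,0,0,0],[0,0,-0.9,0,0,0,0]]]'|sed -n '2p;4,6p'
python3 -m crank '[[[-0.8,-0.9,0,0,0,0,0],[-0.8,-0.9,0,0,0,0,0],[-0.8,-0.9,0,0,0,0,0],[-0.3,-0.9,0,0,0,0,0],[0,-0.9,0,0,0,0,0]]]'|sed -n '2p'
python3 - <<'E'
from h import *
cv2.imwrite("pics/s10.png",manip.get_image("scene")[:,:,::-1]); cv2.imwrite("pics/t10.png",manip.get_image("top")[:,:,::-1])
crop("pics/s10.png","pics/a.png",220,100,420,300,2); crop("pics/t10.png","pics/b.png",150,120,470,300,1.25)
a,b=cv2.imread("pics/a.png"),cv2.imread("pics/b.png"); b=cv2.copyMakeBorder(b,0,a.shape[0]-b.shape[0],0,0,0); cv2.imwrite("pics/ab10.png",np.hstack([a,b]))
go((.4,.02,.33),.09)
E
```

```text
position: [0.6385, -0.1075, 0.2659]
eef_rot: [0.724, 0.689, -0.001, -0.0]
ft_force: [-0.3, -0.9, -0.6]
finger_gap: 0.0207
grasp_force: 52.7
position: [0.6403, -0.1066, 0.2686]
ft_force: [-0.3, 1.0, 0.7]
finger_gap: 0.0684
grasp_force: 0.0
position: [0.6397, -0.1065, 0.3678]
ft_force: [0.4, 0.4, 0.4]
finger_gap: 0.0855
grasp_force: 0.0
position: [0.4994, -0.1842, 0.3662]
t 35.42 p [ 0.4985 -0.1824  0.3676] to go [ 6.58 -3.61  1.24] [ 0.001  0.002 -0.139] gap 0.0857 F [ 0.7  0.4 -0.1]
```

View pics/ab10.png

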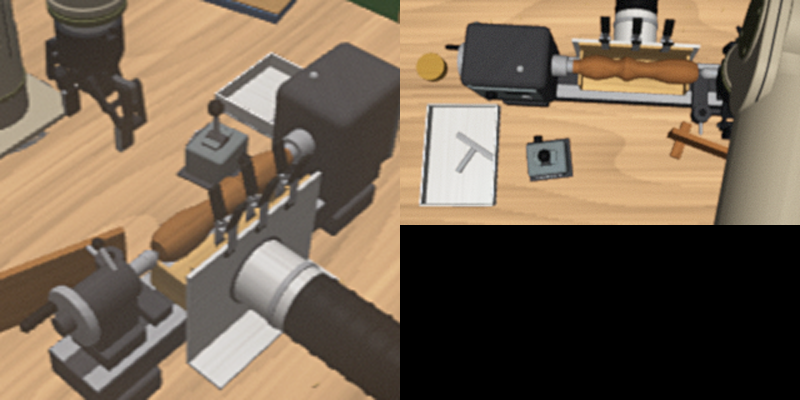

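```bash
python3 -m crank '[[[0,0,0,0,0,-0.07,1],[0,0,0,0,0,-0.07,1],[0.95,-0.12,0,0,0,0,1],[0.95,-0.12,0,0,0,0,1],[0.95,-0.12,0,0,0,0,1]]]'|sed -n 2p
for i in 1 2; do python3 -m crank '[[[0.95,-0.12,0.1,0,0,0,1],[0.95,-0.12,0.1,0,0,0,1],[0.95,-0.12,0.1,0,0,0,1],[0.95,-0.12,0.1,0,0,0,1],[0.95,-0.12,0.1,0,0,0,1]]]'|sed -n 2p; done
python3 -m crank '[[[0.95,-0.12,0,0,0,0,1],[0.95,-0.12,0,0,0,0,1],[0,0,0,0,0,0,1]]]'|sed -n 2p
python3 -c "
from h import *
go((.4043,.2412,.135),.09)"
```

```text
position: [0.4827, -0.0958, 0.3664]
position: [0.4511, 0.045, 0.3515]
position: [0.4196, 0.1852, 0.3366]
position: [0.4051, 0.2454, 0.3369]
t 36.92 p [0.4051 0.2454 0.3369] to go [-0.15 -0.05  6.73] [ 0.001 -0.002  0.012] gap -0.0002 F [-1.5  0.7 -0.2]
```

```bash
python3 -m crank '[[[-0.1,-0.05,0.9,0,0,0.01,1],[0,0,0.95,0,0,0,1],[0,0,0.95,0,0,0,1],[0,0,0.95,0,0,0,1],[0,0,0.95,0,0,0,1]]]'|sed -n 2p
python3 -m crank '[[[0,0,0.95,0,0,0,1],[0,0,0.8,0,0,0,1],[0,0,0.4,0,0,0,1],[0,0,0,0,0,0,1]]]'|sed -n 2,4p
python3 -m crank '[[[-0.5,0,0,0,0,0,1],[-0.5,0,0,0,0,0,1],[-0.5,0,0,0,0,0,1],[-0.4,0,0,0,0,0,1],[-0.4,0,0,0,0,0,1]]]'|sed -n 2,4p
python3 -m crank '[[[-0.4,0,0,0,0,0,1],[-0.4,0,0,0,0,0,1],[-0.3,0,0,0,0,0,1],[0,0,0,0,0,0,1]]]'|sed -n 2,4p
python3 - <<'E'
from h import *
p,R=pose(); o=np.array([.413,.153]);print((p[:2]-o)@np.array([-.09,.996]),p)
E
```

```text
position: [0.4063, 0.2369, 0.1944]
position: [0.4052, 0.236, 0.1288]
eef_rot: [0.677, 0.736, -0.001, -0.001]
ft_force: [-0.5, -0.1, 0.9]
position: [0.4132, 0.1677, 0.1326]
eef_rot: [0.677, 0.736, 0.001, 0.001]
ft_force: [0.7, 4.0, 1.6]
position: [0.4161, 0.1341, 0.1323]
eef_rot: [0.677, 0.736, 0.001, 0.001]
ft_force: [0.6, 1.3, 2.0]
-0.019105103796604645 [0.4161284  0.13410086 0.13229676]
```

```bash
python3 -m crank '[[[-0.15,0,0,0,0,0,1],[-0.1,0,0,0,0,0,1],[0,0,0,0,0,0,1]]]'|sed -n 2,4p
python3 - <<'E'
from h import *
p,R=pose(); o=np.array([.413,.153]);print((p[:2]-o)@np.array([-.09,.996]),p)
E
```

```text
position: [0.4162, 0.1324, 0.1326]
eef_rot: [0.675, 0.737, 0.004, -0.001]
ft_force: [-2.5, 19.9, 4.3]
-0.02076060678502003 [0.41619237 0.13244448 0.13257194]
```

```bash
python3 -m crank '[[[0.5,0,0,0,0,0,1],[0.7,0,0,0,0,0,1],[0.7,0,-0.3,0,0,0,1],[0,0,-0.95,0,0,0,1],[0,0,-0.95,0,0,0,1]]]'|sed -n 2,4p
python3 -m crank '[[[0.6,0,-0.95,0,0,0,1],[0.9,0,-0.95,0,0,0,1],[0.9,0,-0.95,0,0,0,1],[0.5,0,0,0,0,0,1],[0,0,0,0,0,0,1]]]'|sed -n 2,4p
python3 - <<'E'
from h import *
im=manip.get_image("top").astype(int); g=im.max(2)
o=np.array([.413,.153])
for a in (0,.6,.7,.75):
    q=o+np.array([-.09,.996])*(-.075*np.sin(a)); u,v=proj("top",[*q,.066+.075*np.cos(a)]); print(a,u,v,g[int(v)-1:int(v)+2,int(u)-1:int(u)+2].mean())
ys,xs=np.where(g[225:270,240:300]<40); print("dark mean",xs.mean()+240,ys.mean()+225,len(xs),sorted(set((xs+240).tolist())))
# clamps/rest present unchanged
t=cv2.imread("pics/t10.png")[:,:,::-1].astype(int); d=np.abs(im-t).max(2)>60
print("rest diff",d[205:285,165:228].sum(),"clamp diff",d[130:170,285:395].sum(), "time",manip.sense()["time"])
E
```

```text
position: [0.4095, 0.1854, 0.1974]
eef_rot: [0.675, 0.737, -0.001, -0.001]
ft_force: [1.4, 0.3, -0.5]
position: [0.4026, 0.2747, 0.2846]
eef_rot: [0.675, 0.738, 0.002, 0.0]
ft_force: [0.1, -0.3, -0.3]
0 262.80834183190893 244.56499852510717 93.11111111111111
0.6 279.3476330648527 243.53056180518257 20.22222222222222
0.7 281.75286136103847 243.4525502280336 26.444444444444443
0.75 282.89031579527386 243.42466998089603 23.666666666666668
dark mean 275.75 239.8068181818182 88 [258, 259, 260, 261, 262, 277, 278, 279, 280, 281, 282, 283, 284, 285]
rest diff 2191 clamp diff 0 time 39.55
```

```bash
python3 -m crank '[[[-0.6,0,-0.9,0,0,0,1],[-0.95,0,-0.5,0,0,0,1],[-0.95,0,0,0,0,0,1],[-0.95,0,0,0,0,0,1],[-0.95,0,0,0,0,0,1]]]'|sed -n 2p
python3 -m crank '[[[-0.95,0,0,0,0,0,1],[-0.95,0,0,0,0,0,1],[-0.95,0,0,0,0,0,1],[-0.95,0,0,0,0,0,1],[0,0,0,0,0,0,1]]]'|sed -n 2p
python3 -m crank '[[[-0.95,0,0,0,0,0,1],[-0.95,0,0,0,0,0,1],[-0.95,0,0,0,0,0,1],[0,0,0,0,0,0,1],[0,0,0,0,0,0,1]]]'|sed -n 2p
python3 - <<'E'
from h import *
im=manip.get_image("top").astype(int); cv2.imwrite("pics/t11.png",im[:,:,::-1].astype(np.uint8))
t=cv2.imread("pics/t10.png")[:,:,::-1].astype(int); d=np.abs(im-t).max(2)>60
print("rest diff",d[205:285,165:228].sum(),"clamp diff",d[130:170,285:395].sum(),"box",d[225:270,240:300].sum(),manip.sense()["dq"].round(3))
E
```

```text
position: [0.4141, 0.1367, 0.3242]
position: [0.4236, 0.019, 0.3236]
position: [0.4305, -0.0615, 0.3237]
rest diff 0 clamp diff 3 box 76 [-0.015 -0.008 -0.028 -0.002 -0.005 -0.002 -0.004]
```

```bash
python3 -c "
from plant import manip
print(manip.sign_off())"
```

```text
the job is handed in; nothing more can be done
None
```

The job is handed in: the switch went to centre off first and is now in reverse, the tool rest lies in the tray, and all three clamps present are clipped over the scoop wall and port plate; I checked the final state in the camera images, but the sign-off returned no verdict.

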